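Raise the counter hatch window to the marker

ROBOT

A 7-joint arm with a two-finger parallel gripper is mounted at the origin on the work surface. World frame = base frame: x ahead of the robot, y to its left, z up, the work surface at z = 0. Lengths are in m, angles in rad, forces in N, time in s.
With the tool pointing down it reaches from about 0.35 to 0.9 m from the base axis. Payload 8.1 kg.
Tool frame: the origin (TCP) lies at the very end of the fingers, on their centre line; the grasp point (between the pads) lies 19 mm behind it (ctrl.hold_point_z is the distance from the TCP to the grasp point, in m); z points along the fingers, x is the direction in which the jaws open and shut, and the axes are right-handed (so a half turn about z gives the same grasp; the last joint's range is limited). The gripper opens to 92 mm and grips with 3 to 60 N. Pads are 19 mm wide; open, the fingers measure 130 mm over their backs; the gripper's body (75 mm by 190 mm) begins 47 mm behind the grasp point.
Start: joints at [1.126, 0.434, 0.025, 1.573, -0.012, 1.134, -0.075], TCP at [0.209, -0.589, 0.227] pointing down, gripper open.
Joint ranges: [-2.62, 2.62], [-0.44, 2.09], [-1.27, 1.32], [0.08, 2.57], [-1.32, 4.46], [0.12, 2], [-2.74, 2.74]. Speed limits (rad/s): [2.22, 2.22, 3.01, 3.01, 3.14, 3.14, 3.14].

INTERFACE

Orientations are given as a rotation vector (axis times angle).
In Python, from bench import ctrl gives the robot as it stands. The module is installed in compiled form; this text tells all that it offers.
- The arm moves only by the tool apply_moves, never from a script. Its argument "motion" is a list that holds one entry, the list of rows, each a list of 5 numbers: the opening, from 0 (shut) to 1 (fully open), then the shift along the world's x, y, z in mm, then the turn about the world's z in rad. In form: [[[claw, tx, ty, tz, yaw], ...]]. A call has 1 to 5 rows; each row shifts and turns the commanded pose from where the row before left it; what a row does not reach is not made up. A row lasts 1/12 s, in which the tool goes at most 41.7 mm and 7.16 degrees, less where a joint would pass 70% of its speed; a pose out of reach is approached as far as the arm can. A call is refused whole if a number of a shift passes 41.7 or a number of a turn 0.125, either way. A call with a gripper value outside its range is refused whole. The fingers move at their own pace and stop on an object; "newtons" is the grip in N (left out, the last holds). Time passes only in rows, so rows that do not move let the fingers close. It gives the time, the measured TCP pose, the force and the opening at its end, in the units of the state.
- ctrl.sense(): the state, without advancing time (a new reading comes with each control period).
- ctrl.camera(name): name is "scene" or "top" or "wrist"; returns (picture, depth): 480x640x3 uint8, red, green, blue; 480x640 float32, m along the optical axis (not along the pixel's ray), 0 where there is no reading.
- ctrl.camera_info(name): a dict with "mtx" (3x3 intrinsics, pixels), "rvec" (rotation vector, rad) and "tvec" (3), from world to camera coordinates, as OpenCV has them; the wrist camera has in their place "tool_from_camera" (4x4, takes a point from camera to tool coordinates, whose origin is the TCP and whose axes are the tool frame's). Camera axes: x right, y down, z forward; pixel columns grow to the right and rows downward; lengths in m; the calibration is good to about 2 mm. A picture is of the moment at which its call begins: read the wrist's pose just before it. camera_info takes no time and is no camera call.
- ctrl.close_job(): hands the job in, once; it reports no verdict.
The state is a dict: "time_s": time; "joint_positions": joint angles; "qd": joint speeds; "effort": joint torques, N m; "tool_pos": TCP position; "orientation": TCP orientation; "wrist_force": force on the tool from outside, world axes, zero at the start; "moment": the same for the moment, N m; "gripper_width": finger opening in m.
Only numpy, scipy, OpenCV 4.12 (cv2) and the standard library are available. Lean on these libraries where they do the work, as an engineer would, in place of code of your own. Each camera call takes 0.05 s, during which the arm holds its last target. There are 200 camera calls.

TASK

Open the counter hatch: with the fingers, push the clear sliding window up from beneath its orange lip until the red pointer on the lip is level with the green marker clip on the post, then draw your hand away and leave the window standing there. Push gently, do not pinch the lip, and leave the things on the desk where they are.

Things in the scene. Friction and masses are not known exactly. Their poses are not given: they have to be found in the camera images.
- hatch: Aluminium hatch frame fixed to the desk: posts 36 deep x 30 wide x 470 mm tall, centred 180 mm either side of the middle, fronts 6 mm in front of the sash plane; cross bar on top, 12 mm sill. Origin on the desk midway between the posts, in the sash's mid-plane. x: through the window, away from the robot; y: left along the window; z up. Place and yaw vary.
- sash (a joint): How far the clear window (326 mm wide, 120 mm tall) is raised, m: 0 shut, 0.175 upper stop. It slides straight up and down, is fully counterweighted and stays where it is left; about 3 N of friction opposes it either way. Starts at 0 to 0.03. Shut, the underside of its lower rail and lip is 160 mm above the desk; below is open. Lower rail orange.
- lip_under (a point): Middle of the underside of the lip, an orange ledge along the window's foot on the robot's side: 270 mm long, 14 mm thick, from the window's face (6 mm in front of the sash plane) out to a free edge 52 mm in front of it. This point is 29 mm in front of the sash plane, 23 mm inside the free edge. Axes as the hatch's. Nothing but desk lies under the lip.
- lip_top (a point): Middle of the top of the black strip along the top of the orange lip: strip 30 x 240 mm, 5 mm thick, set back 12 mm from the lip's free edge; its top is 19 mm above the lip's underside. Fingers pressing on it and under the lip at once are pinching the lip.
- pointer_mid (a point): Centre of the red pointer tab (20 x 28 x 7 mm) at the left (+y) end of the lip, 7 mm above the level of the lip's underside, 30 mm in front of the sash plane, 149 mm left of the middle. A like red tab sits level with it on the window's back. Fingers drawn down along the lip's front edge can drag the window down again; drawn straight back from under it they do not.
- mark (a point): Centre of the marking bar (22 x 34 x 7 mm) of the green clip on the left (+y) post, 29 mm in front of the sash plane, 182 mm left of the middle. The clip is fixed; its height differs each time (250 to 320 mm above the desk), at least 50 mm above the pointer's start. Aim: pointer_mid at this height.
- parcel: Bystander on the robot's side, left: cardboard parcel 90 x 130 x 60 mm; origin centre of its underside.
- mug: Bystander on the robot's side, right: white mug, 76 mm across, 85 mm tall; origin centre of its underside.
- stapler: Bystander on the robot's side: blue and black stapler 130 x 34 x 42 mm lying along its x; origin centre of its underside.
- tape: Bystander on the robot's side, right: grey tape dispenser 130 x 50 x 78 mm; origin centre of its underside.
- glue: Bystander left of the hatch: yellow glue stick standing upright, 29 mm across, 88 mm tall; origin centre of its underside.
- phone: Bystander on the robot's side: white telephone handset lying flat, 160 x 48 x 25 mm along its x; origin centre of its underside.

How it is judged:
By the outcome, as a careful person would: the job done as asked, in the order asked, and still so for the second after the job is handed in, with the robot touching nothing.
It also fails if it takes over 45 s, if anything falls off the work surface, if the arm or the gripper's body presses on something with over 40 N, if the wrist force passes 120 N, or if a joint passes its speed limit or range.

## Working session

There is one attempt and no reset: what is moved stays moved. The work goes in short steps, Python scripts to look and compute and a tool call to move; the robot and the scene stay as the last step left them, time stands still between calls to the robot, and variables do not carry over. Pictures are saved under pics/ and viewed, about 8 in all and at most 12, crops included, and the job is handed in when it is done.

Besides the shell and the picture viewer there is one more tool, called after "Call:" as name(argument=value, ...) on one line, values as JSON. apply_moves: Moves the arm, as the interface text tells. Its arguments: {"type":"object","properties":{"motion":{"type":"array"},"newtons":{"type":"number"}},"required":["motion"]}

```bash
mkdir -p pics
cat > h.py <<'E'
import numpy as np, cv2
from bench import ctrl
def grab(n,f):
    s=ctrl.sense(); im,d=ctrl.camera(n); cv2.imwrite('pics/'+f,im[:,:,::-1]); np.savez('pics/'+f+'.npz',im=im,d=d)
    return im,d
def cloud(n,d):
    i=ctrl.camera_info(n); K=i['mtx']; v,u=np.mgrid[:480,:640]
    P=np.stack([(u-K[0,2])/K[0,0]*d,(v-K[1,2])/K[1,1]*d,d],-1)
    R=cv2.Rodrigues(np.array(i['rvec'],float))[0]
    W=(P-np.array(i['tvec']).ravel())@R
    W[d==0]=np.nan
    return W
E
python3 - <<'E'
from h import *
a,d=grab('scene','s0.png'); b,e=grab('top','t0.png')
print(ctrl.sense())
for n in('scene','top'):
    i=ctrl.camera_info(n);R=cv2.Rodrigues(np.array(i['rvec'],float))[0];print(n,-R.T@np.array(i['tvec']).ravel(),R[2])
E
```

```text
{'time_s': 0.1, 'joint_positions': array([ 1.12639308,  0.43512418,  0.02498282,  1.57401625, -0.01162543,
        1.13400863, -0.07506777]), 'qd': array([-0.00059883, -0.00174565,  0.00200712, -0.0022567 , -0.00213521,
       -0.0002928 , -0.00015254]), 'effort': array([ 2.73261830e-03, -6.69122529e+01,  9.87694748e-01, -3.15146077e+01,
       -6.06201449e-02,  3.74339777e-02,  1.27298637e-05]), 'tool_pos': array([ 0.20928696, -0.58842083,  0.22603773]), 'orientation': array([-2.56623993e+00,  1.81093219e+00,  1.90374673e-03]), 'wrist_force': array([0.09023769, 0.48808408, 0.73021697]), 'moment': array([ 0.04988437,  0.01225177, -0.01158214]), 'gripper_width': 0.09186318479384134}
scene [1.09496764 0.57932126 1.00800626] [-0.50542445 -0.47797101 -0.71839393]
top [0.34261825 0.02124153 1.14317301] [ 0.15791137  0.03633013 -0.98678474]
```

View pics/s0.png

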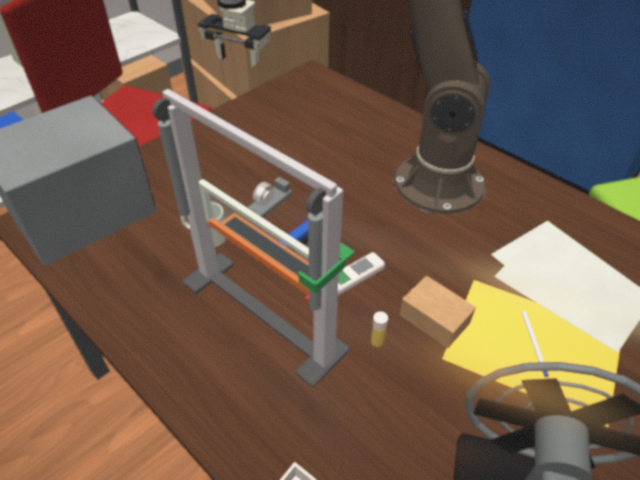

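View pics/t0.png

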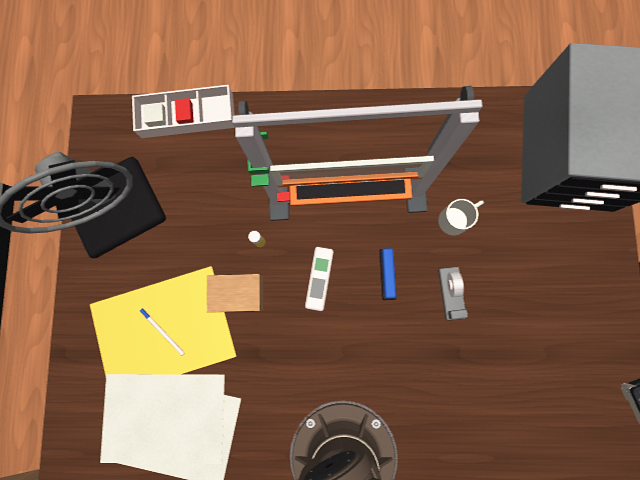

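```bash
cat > m.py <<'E'
from h import *
def masks(im):
    hsv=cv2.cvtColor(im,cv2.COLOR_RGB2HSV);H,S,V=[hsv[...,k].astype(int) for k in range(3)]
    return dict(orange=(H>5)&(H<14)&(S>190)&(V>150),red=((H<4)|(H>175))&(S>180)&(V>120),green=(H>55)&(H<80)&(S>150)&(V>60))
def rep(W,m,n,lim):
    k=m&np.isfinite(W[...,0])&(W[...,0]>lim[0])&(W[...,0]<lim[1])&(abs(W[...,1])<.35)&(W[...,2]>.1)
    nl,L,st,c=cv2.connectedComponentsWithStats(k.astype(np.uint8))
    for j in range(1,nl):
        if st[j,4]>12:
            p=W[L==j];print(n,st[j],'p5',np.percentile(p,5,0).round(4),'med',np.median(p,0).round(4),'p95',np.percentile(p,95,0).round(4))
E
python3 - <<'E'
from m import *
for n,f in(('top','t0'),('scene','s0')):
    z=np.load(f'pics/{f}.png.npz');W=cloud(n,z['d'])
    for k,m in masks(z['im']).items(): rep(W,m,n+' '+k,(.3,.9))
    if n=='top':
        for nm,(u,v) in dict(mug=(457,218),phone=(320,280),stap=(388,275),tape=(455,290),parcel=(235,293),glue=(255,237),postL=(279,211),postR=(417,203),bar=(350,112),barL=(245,125),barR=(468,115),feetL=(279,216),feetR=(417,208)).items(): print(nm,W[v,u].round(3))
z=np.load('pics/s0.png.npz')['im'];w,_=grab('wrist','w0.png')
c=cv2.resize(z[0:80,180:290],(640,465),interpolation=cv2.INTER_CUBIC);w=cv2.resize(w,(480,360))
o=np.zeros((480,800,3),np.uint8);o[:465//1,:440]=cv2.resize(c,(440,465));o[:270,440:]=cv2.resize(w,(360,270))
cv2.imwrite('pics/g.png',o[:,:,::-1]);print(ctrl.camera_info('wrist')['tool_from_camera'])
E
```

```text
top red [278 192  12   9 100] p5 [0.5903 0.1167 0.1792] med [0.5992 0.128  0.1824] p95 [0.6069 0.1412 0.1849]
top green [262 134   6   5  15] p5 [0.6879 0.1498 0.3002] med [0.6891 0.1531 0.307 ] p95 [0.6902 0.1576 0.3174]
top green [250 170  12   4  18] p5 [0.6148 0.1618 0.3017] med [0.6157 0.1722 0.3088] p95 [0.6168 0.1807 0.3189]
mug [ 0.583 -0.301  0.007]
phone [0.424 0.053 0.023]
stap [ 0.434 -0.116  0.039]
tape [ 0.395 -0.268  0.075]
parcel [0.39  0.259 0.06 ]
glue [0.523 0.208 0.089]
postL [0.605 0.159 0.013]
postR [ 0.622 -0.199  0.012]
bar [ 0.651 -0.008  0.49 ]
barL [0.637 0.158 0.481]
barR [ 0.652 -0.196  0.468]
feetL [0.591 0.159 0.015]
feetR [ 0.609 -0.199  0.013]
[[ 9.99999947e-01  1.68637480e-04  2.77823032e-04  6.87918643e-04]
 [-2.40006916e-04  9.59584656e-01  2.81420025e-01 -7.58263472e-02]
 [-2.19136755e-04 -2.81420077e-01  9.59584646e-01 -1.57804098e-01]
 [ 0.00000000e+00  0.00000000e+00  0.00000000e+00  1.00000000e+00]]
```

View pics/g.png

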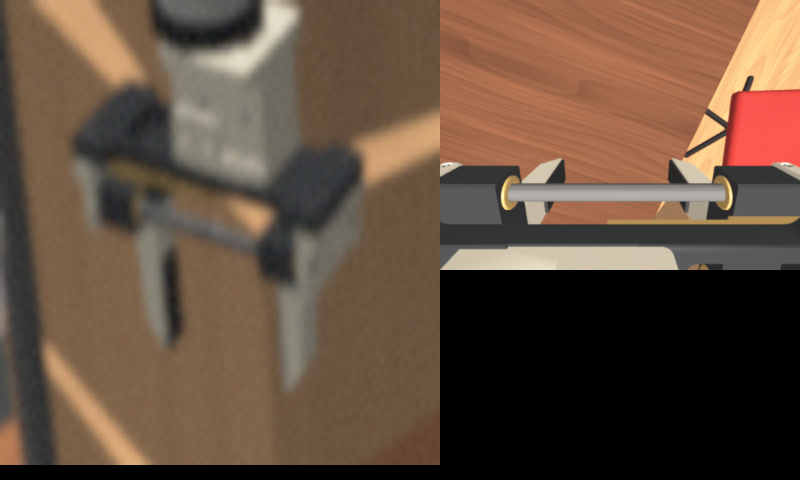

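Call:
apply_moves(motion=[[[0,0,0,41,0],[0,0,0,41,0],[0,0,0,41,0],[0,0,0,41,0],[0,0,0,41,0]]])

```text
time_s: 0.57
tool_pos: [0.2092, -0.5883, 0.4337]
orientation: [-2.567, 1.811, 0.0]
wrist_force: [0.4, -2.0, -1.2]
gripper_width: 0.063
```

Run:
```python
from m import *
z=np.load('pics/t0.png.npz');W=cloud('top',z['d']);im=z['im']
for u,v in((300,183),(350,198),(350,178),(405,181),(293,200),(411,194),(283,197),(260,180),(257,167)): print(u,v,im[v,u],cv2.cvtColor(im[v:v+1,u:u+1],cv2.COLOR_RGB2HSV)[0,0],W[v,u].round(4))
hsv=cv2.cvtColor(im,cv2.COLOR_RGB2HSV)
k=(hsv[...,0]>5)&(hsv[...,0]<16)&(hsv[...,1]>150)&(hsv[...,2]>150)&(W[...,2]>.12)&(W[...,2]<.3)&(W[...,0]>.5)&(W[...,0]<.65)
P=W[k];print(len(P),np.median(P,0))
top=P
for y in np.arange(-.16,.13,.04):
    q=P[abs(P[:,1]-y)<.02]
    if len(q):print(round(y,2),len(q),np.percentile(q[:,0],[2,50,98]).round(4),np.median(q[:,2]).round(4))
print('y ext',P[:,1].min(),P[:,1].max())
for u,v in((260,182),(256,167),(262,136)):
  print(W[v-3:v+4,u].round(4))
z=np.load('pics/s0.png.npz');W=cloud('scene',z['d']);im=z['im'];hsv=cv2.cvtColor(im,cv2.COLOR_RGB2HSV)
k=(hsv[...,0]>50)&(hsv[...,0]<85)&(hsv[...,1]>120)&(W[...,2]>.2)&(W[...,0]>.5);P=W[k];print('sc green',len(P),np.percentile(P,[2,50,98],0).round(4) if len(P) else 0)
print(im[255,340],im[268,325],W[255,340],W[268,325],W[250,345])
```

```text
300 183 [179  86  42] [ 10 195 179] [0.6268 0.0916 0.1904]
350 198 [252 153  82] [ 13 172 252] [ 0.5926 -0.0189  0.1853]
350 178 [216 131  84] [ 11 156 216] [ 0.634  -0.019   0.1997]
405 181 [247 137  71] [ 11 182 247] [ 0.629  -0.1405  0.1885]
293 200 [250 150  80] [ 12 173 250] [0.5897 0.1075 0.1846]
411 194 [236 129  72] [ 10 177 236] [ 0.6007 -0.1535  0.1831]
283 197 [241  68  65] [  1 186 241] [0.5975 0.1301 0.1822]
260 180 [ 83 179 103] [ 66 137 179] [0.5982 0.161  0.31  ]
257 167 [ 76 121  84] [ 65  95 121] [0.6224 0.1662 0.317 ]
1595 [ 0.6190252  -0.0168187   0.18762738]
-0.16 168 [0.5927 0.6232 0.6418] 0.1873
-0.12 208 [0.5908 0.6187 0.6402] 0.1873
-0.08 202 [0.5892 0.6292 0.6386] 0.1877
-0.04 204 [0.5862 0.6283 0.6366] 0.1878
0.0 202 [0.5846 0.6258 0.6351] 0.1875
0.04 204 [0.5823 0.6242 0.6328] 0.1877
0.08 204 [0.5806 0.6223 0.6309] 0.1879
0.12 203 [0.5808 0.6125 0.6288] 0.1874
y ext -0.16624538260869995 0.12931002258117974
[[0.5999 0.1609 0.311 ]
 [0.5982 0.161  0.31  ]
 [0.596  0.1609 0.3106]
 [0.5946 0.1611 0.3087]
 [0.5923 0.1609 0.3096]
 [0.5899 0.1607 0.3109]
 [0.5888 0.1612 0.3079]]
[[0.6231 0.1654 0.3326]
 [0.6217 0.1657 0.3309]
 [0.6227 0.1673 0.3219]
 [0.6223 0.1681 0.3171]
 [0.6197 0.1677 0.3188]
 [0.617  0.1673 0.321 ]
 [0.6161 0.1679 0.3178]]
[[0.6903 0.157  0.3207]
 [0.6894 0.1574 0.3179]
 [0.688  0.1576 0.3165]
 [0.689  0.1588 0.3089]
 [0.689  0.1596 0.3038]
 [0.6879 0.16   0.3015]
 [   nan    nan    nan]]
sc green 481 [[0.5913 0.1563 0.3027]
 [0.6596 0.1838 0.3119]
 [0.6948 0.1891 0.3198]]
[ 85 150  97] [135 129 129] [0.61654411 0.17401938 0.31859759] [0.65706478 0.17759906 0.32152814] [0.59631274 0.16754251 0.31046273]
```

Call:
apply_moves(motion=[[[0,0,0,41,0],[0,0,0,41,0],[0,0,0,41,0],[0,0,0,41,0],[0,0,0,41,0]]])

```text
time_s: 0.98
tool_pos: [0.2072, -0.5825, 0.6067]
orientation: [2.553, -1.801, 0.042]
wrist_force: [-1.0, 0.7, -1.1]
gripper_width: 0.0296
```

Run:
```python
from h import *
s=ctrl.sense();print(s['joint_positions'].round(3),s['tool_pos'],s['orientation'])
```

```text
[ 0.998  0.411  0.316  0.71  -0.141  2.003 -0.003] [ 0.20718209 -0.58251859  0.60670942] [ 2.5526563  -1.80111217  0.0423306 ]
```

Call:
apply_moves(motion=[[[0,0,0,41,0],[0,0,0,41,0],[0,0,0,41,0],[0,0,0,41,0],[0,0,0,41,0]]])

```text
time_s: 1.4
tool_pos: [0.1925, -0.543, 0.691]
orientation: [2.474, -1.749, 0.228]
wrist_force: [0.4, -0.3, -0.1]
gripper_width: 0.0012
```

```bash
cat > q.py <<'E'
from h import *
s=ctrl.sense();R=cv2.Rodrigues(s['orientation'])[0];print(s['joint_positions'].round(3),s['tool_pos'].round(4),'z',R[:,2].round(3),'x',R[:,0].round(3),s['wrist_force'].round(1),s['time_s'])
E
python3 q.py
```

```text
[ 0.915  0.285  0.402  0.689 -0.137  2.002 -0.007] [ 0.1925 -0.543   0.691 ] z [ 0.063 -0.17  -0.983] x [ 0.328 -0.927  0.181] [ 0.4 -0.3 -0.1] 1.4
```

Call:
apply_moves(motion=[[[0,0,0,-30,0],[0,0,0,-30,0]]])

```text
time_s: 1.57
tool_pos: [0.192, -0.544, 0.6329]
orientation: [2.469, -1.747, 0.237]
wrist_force: [0.3, -1.2, -0.1]
gripper_width: 0.0002
```

```bash
python3 q.py
```

```text
[ 0.864  0.203  0.385  0.953 -0.081  1.809 -0.024] [ 0.192  -0.544   0.6329] z [ 0.065 -0.177 -0.982] x [ 0.327 -0.926  0.188] [ 0.3 -1.2 -0.1] 1.5667
```

Call:
apply_moves(motion=[[[0,20,36,0,-0.05],[0,20,36,0,-0.05],[0,20,36,0,-0.05],[0,20,36,0,-0.05],[0,20,36,0,-0.05]]])

```text
time_s: 1.98
tool_pos: [0.2927, -0.3616, 0.6304]
orientation: [2.222, -2.037, 0.206]
wrist_force: [1.5, -0.2, 0.1]
gripper_width: 0.0003
```

Call:
apply_moves(motion=[[[0,20,36,0,-0.05],[0,20,36,0,-0.05],[0,20,36,0,-0.05],[0,20,36,0,-0.05],[0,20,36,0,-0.05]]])

```text
time_s: 2.4
tool_pos: [0.3927, -0.1817, 0.6304]
orientation: [1.943, -2.288, 0.18]
wrist_force: [0.5, -0.1, 0.3]
gripper_width: 0.0007
```

```bash
python3 q.py
```

```text
[ 0.216  0.041 -0.068  1.132  0.198  1.96  -1.509] [ 0.3927 -0.1817  0.6304] z [-0.025 -0.178 -0.984] x [-0.16  -0.971  0.179] [ 0.5 -0.1  0.3] 2.4
```

Call:
apply_moves(motion=[[[0,20,36,0,-0.05],[0,20,36,0,-0.05],[0,20,36,0,-0.05],[0,20,36,0,-0.05],[0,20,36,0,-0.05]]])

```text
time_s: 2.82
tool_pos: [0.443, -0.1051, 0.6244]
orientation: [1.807, -2.39, 0.152]
wrist_force: [0.2, -0.1, -0.2]
gripper_width: 0.0004
```

Call:
apply_moves(motion=[[[0,0,0,41,0],[0,0,0,41,0],[0,0,0,41,0],[0,0,0,41,0],[0,0,0,41,0]]])

```text
time_s: 3.23
tool_pos: [0.4478, -0.12, 0.6438]
orientation: [1.817, -2.393, 0.175]
wrist_force: [0.8, 0.1, -1.1]
gripper_width: 0.0001
```

```bash
python3 q.py
```

```text
[-0.913  0.203  1.299  1.053 -0.025  2.001 -1.475] [ 0.4478 -0.12    0.6438] z [-0.035 -0.171 -0.985] x [-0.265 -0.948  0.174] [ 0.8  0.1 -1.1] 3.2333
```

Call:
apply_moves(motion=[[[0,30,20,-10,0],[0,30,20,-10,0],[0,30,20,0,0],[0,30,20,0,0],[0,30,20,0,0]]])

```text
time_s: 3.65
tool_pos: [0.5761, -0.0346, 0.6089]
orientation: [1.823, -2.399, 0.199]
wrist_force: [0.7, 0.1, 1.0]
gripper_width: 0.0005
```

```bash
python3 q.py
```

```text
[-0.534  0.385  0.772  0.836 -0.096  2.002 -1.686] [ 0.5761 -0.0346  0.6089] z [-0.017 -0.177 -0.984] x [-0.266 -0.948  0.175] [0.7 0.1 1. ] 3.65
```

Call:
apply_moves(motion=[[[0,30,8,0,0],[0,30,8,0,0],[0,0,0,41,0],[0,0,0,41,0],[0,0,0,41,0]]])

```text
time_s: 4.07
tool_pos: [0.6024, -0.0292, 0.6474]
orientation: [1.874, -2.439, 0.321]
wrist_force: [0.4, 0.4, 0.8]
gripper_width: 0.0004
```

Call:
apply_moves(motion=[[[0,0,0,41,0],[0,0,0,41,0],[0,0,0,41,0],[0,0,0,41,0],[0,0,0,41,0]]])

```text
time_s: 4.48
tool_pos: [0.5651, -0.0441, 0.7323]
orientation: [-1.872, 2.403, -0.493]
wrist_force: [-0.9, 0.5, 0.7]
gripper_width: 0.0002
```

```bash
python3 q.py
```

```text
[-0.651  0.305  0.951  0.665 -0.103  2.002 -1.634] [ 0.5651 -0.0441  0.7323] z [ 0.237 -0.215 -0.948] x [-0.263 -0.953  0.15 ] [-0.9  0.5  0.7] 4.4833
```

Call:
apply_moves(motion=[[[0,28,8,29,0],[0,28,8,29,0],[0,28,8,29,0],[0,28,8,29,0],[0,28,8,29,0]]])

```text
time_s: 4.9
tool_pos: [0.6624, -0.0168, 0.7587]
orientation: [-1.811, 2.292, -0.633]
wrist_force: [0.1, 0.1, 0.9]
gripper_width: 0.0007
```

```bash
python3 q.py
```

```text
[-0.424  0.459  0.798  0.351 -0.209  2.002 -1.689] [ 0.6624 -0.0168  0.7587] z [ 0.372 -0.23  -0.899] x [-0.258 -0.956  0.138] [0.1 0.1 0.9] 4.9
```

Tilting works about 9° per call in this direction; continue.

Call:
apply_moves(motion=[[[0,20,4,36,0],[0,20,4,36,0],[0,20,4,36,0],[0,20,4,36,0],[0,20,4,36,0]]])

```text
time_s: 5.32
tool_pos: [0.6951, -0.0109, 0.8069]
orientation: [-1.741, 2.169, -0.765]
wrist_force: [-0.1, 0.5, 1.1]
gripper_width: 0.0003
```

Call:
apply_moves(motion=[[[0,10,0,40,0],[0,10,0,40,0],[0,10,0,40,0],[0,10,0,40,0],[0,10,0,40,0]]])

```text
time_s: 5.73
tool_pos: [0.6549, -0.0199, 0.8707]
orientation: [-1.688, 2.083, -0.856]
wrist_force: [-0.6, -1.3, -0.3]
gripper_width: 0.0002
```

```bash
python3 q.py
```

```text
[-0.333  0.465  1.316  0.083 -0.783  2.002 -1.665] [ 0.6549 -0.0199  0.8707] z [ 0.593 -0.245 -0.767] x [-0.247 -0.962  0.117] [-0.6 -1.3 -0.3] 5.7333
```

Call:
apply_moves(motion=[[[0,-15,0,38,0],[0,-15,0,38,0],[0,-15,0,38,0],[0,-15,0,38,0],[0,-15,0,38,0]]])

```text
time_s: 6.15
tool_pos: [0.575, -0.0324, 0.9465]
orientation: [-1.626, 1.991, -0.947]
wrist_force: [1.2, -0.0, 0.4]
gripper_width: 0.0005
```

```bash
python3 q.py
```

```text
[-0.416  0.326  0.979  0.084 -0.35   2.002 -1.644] [ 0.575  -0.0324  0.9465] z [ 0.679 -0.25  -0.69 ] x [-0.244 -0.964  0.109] [ 1.2 -0.   0.4] 6.15
```

Call:
apply_moves(motion=[[[0,-20,0,36,0],[0,-20,0,36,0],[0,-20,0,36,0],[0,-20,0,36,0],[0,-30,0,-20,0]]])

```text
time_s: 6.57
tool_pos: [0.4768, -0.0446, 1.0126]
orientation: [-1.531, 1.911, -1.012]
wrist_force: [-2.1, 0.0, 0.7]
gripper_width: 0.001
```

Call:
apply_moves(motion=[[[0,-30,0,-25,0.08],[0,-25,0,-30,0.08],[0,-20,0,-35,0.08],[0,0,0,-41,0.08],[0,0,0,-41,0.08]]])

```text
time_s: 6.98
tool_pos: [0.4495, -0.0651, 0.9281]
orientation: [-1.604, 1.906, -0.763]
wrist_force: [3.1, -3.4, -0.5]
gripper_width: 0.0006
```

```bash
python3 q.py
```

```text
[-1.183 -0.21   0.517  0.692  0.655  1.894 -1.929] [ 0.4495 -0.0651  0.9281] z [ 0.709 -0.083 -0.7  ] x [-0.155 -0.987 -0.039] [ 3.1 -3.4 -0.5] 6.9833
```

Call:
apply_moves(motion=[[[0,-5,5,-40,0.04],[0,-5,5,-40,0.04],[0,-5,5,-40,0.04],[0,-5,5,-40,0.04],[0,0,5,-40,0]]])

```text
time_s: 7.4
tool_pos: [0.434, -0.0443, 0.7776]
orientation: [-1.727, 1.777, -0.709]
wrist_force: [-0.2, -0.7, 1.0]
gripper_width: 0.0002
```

```bash
python3 q.py
```

```text
[-0.84  -0.438  0.259  1.327  0.49   1.517 -2.003] [ 0.434  -0.0443  0.7776] z [ 0.709  0.008 -0.705] x [-0.017 -0.999 -0.028] [-0.2 -0.7  1. ] 7.4
```

Call:
apply_moves(motion=[[[0,3,4,-41,0.02],[0,3,4,-41,0.02],[0,3,4,-41,0],[0,3,4,-41,0],[0,3,4,-41,0]]])

```text
time_s: 7.82
tool_pos: [0.4415, -0.0301, 0.6487]
orientation: [-1.756, 1.745, -0.705]
wrist_force: [-0.2, 1.3, 0.2]
gripper_width: 0.0005
```

Call:
apply_moves(motion=[[[0,3,0,-41,0],[0,3,0,-41,0],[0,3,0,-41,0],[0,3,0,-41,0],[0,3,0,-41,0]]])

```text
time_s: 8.23
tool_pos: [0.4546, -0.0299, 0.4554]
orientation: [-1.759, 1.744, -0.706]
wrist_force: [0.5, -0.0, -0.5]
gripper_width: 0.0004
```

```bash
python3 q.py
```

```text
[ 0.136 -0.419 -0.114  2.141 -0.133  0.632 -1.475] [ 0.4546 -0.0299  0.4554] z [ 0.708  0.024 -0.705] x [ 0.016 -1.    -0.018] [ 0.5 -0.  -0.5] 8.2333
```

Call:
apply_moves(motion=[[[0,5,2,-41,0],[0,5,2,-41,0],[0,8,2,-41,0],[0,8,2,-41,0],[0,10,2,-40,0]]])

```text
time_s: 8.65
tool_pos: [0.4749, -0.0201, 0.2756]
orientation: [-1.784, 1.764, -0.674]
wrist_force: [-2.5, -1.6, -2.3]
gripper_width: 0.0007
```

```bash
python3 q.py
```

```text
[ 0.044 -0.19  -0.119  2.454  0.038  0.126 -1.677] [ 0.4749 -0.0201  0.2756] z [ 0.682  0.029 -0.731] x [ 0.02  -1.    -0.021] [-2.5 -1.6 -2.3] 8.65
```

Call:
apply_moves(motion=[[[0,35,0,-10,0],[0,25,0,-25,0],[0,5,0,-40,0],[0,0,0,-40,0],[0,0,0,-40,0]]])

```text
time_s: 9.07
tool_pos: [0.4937, -0.0316, 0.2546]
orientation: [-1.784, 1.773, -0.667]
wrist_force: [-0.8, -1.3, -0.4]
gripper_width: 0.0001
```

```bash
python3 q.py
```

```text
[-0.515 -0.173  0.411  2.487  0.967  0.118 -2.572] [ 0.4937 -0.0316  0.2546] z [ 0.677  0.027 -0.736] x [ 0.015 -1.    -0.023] [-0.8 -1.3 -0.4] 9.0667
```

Call:
apply_moves(motion=[[[0,30,5,10,0],[0,30,5,0,0],[0,10,0,-20,0],[0,0,0,-20,0],[0,0,0,-20,0]]])

```text
time_s: 9.48
tool_pos: [0.5498, -0.0264, 0.2449]
orientation: [-1.793, 1.783, -0.652]
wrist_force: [-0.0, -0.7, 0.7]
gripper_width: 0.0004
```

```bash
python3 q.py
```

```text
[-1.161 -0.128  1.082  2.422  1.161  0.118 -2.72 ] [ 0.5498 -0.0264  0.2449] z [ 0.665  0.03  -0.746] x [ 0.016 -1.    -0.026] [-0.  -0.7  0.7] 9.4833
```

Call:
apply_moves(motion=[[[0,0,0,-30,0],[0,0,0,-30,0],[0,0,0,-30,0],[0,0,0,-30,0],[0,0,0,-30,0]]])

```text
time_s: 9.9
tool_pos: [0.5152, -0.0302, 0.2013]
orientation: [-1.846, 1.83, -0.587]
wrist_force: [0.8, 0.7, -0.3]
gripper_width: 0.0
```

```bash
python3 q.py
```

```text
[-1.369 -0.143  1.318  2.483  1.213  0.118 -2.742] [ 0.5152 -0.0302  0.2013] z [ 0.603  0.032 -0.797] x [ 0.018 -0.999 -0.027] [ 0.8  0.7 -0.3] 9.9
```

Call:
apply_moves(motion=[[[0,10,0,-35,0],[0,10,0,-35,0],[0,10,0,-35,0],[0,10,0,-35,0],[0,10,0,-35,0]]])

```text
time_s: 10.32
tool_pos: [0.486, -0.0224, 0.1767]
orientation: [-1.886, 1.875, -0.561]
wrist_force: [0.3, 0.4, 1.2]
gripper_width: -0.0001
```

```bash
python3 q.py
```

```text
[-1.388 -0.102  1.318  2.527  1.171  0.118 -2.742] [ 0.486  -0.0224  0.1767] z [ 0.558  0.013 -0.83 ] x [ 0.009 -1.    -0.01 ] [0.3 0.4 1.2] 10.3167
```

Call:
apply_moves(motion=[[[0,25,0,0,0],[0,25,0,-5,0],[0,15,0,-15,0],[0,10,0,-20,0],[0,5,0,-20,0]]])

```text
time_s: 10.73
tool_pos: [0.4948, -0.0169, 0.1806]
orientation: [-1.892, 1.892, -0.573]
wrist_force: [-0.1, -0.3, -0.1]
gripper_width: 0.0003
```

```bash
python3 q.py
```

```text
[-1.395 -0.055  1.318  2.499  0.903  0.118 -2.504] [ 0.4948 -0.0169  0.1806] z [ 0.551 -0.005 -0.835] x [-0.001 -1.     0.005] [-0.1 -0.3 -0.1] 10.7333
```

```bash
cat > fk.py <<'E'
import numpy as np
from scipy.spatial.transform import Rotation as Ro
D=[([1.12639,.43512,.02498,1.57402,-.01163,1.13401,-.07507],[.20929,-.58842,.22604],None,[-2.56624,1.81093,.0019]),
([.915,.285,.402,.689,-.137,2.002,-.007],[.1925,-.543,.691],None,[2.474,-1.749,.228]),
([.864,.203,.385,.953,-.081,1.809,-.024],[.192,-.544,.6329],None,[2.469,-1.747,.237]),
([.216,.041,-.068,1.132,.198,1.96,-1.509],[.3927,-.1817,.6304],None,[1.943,-2.288,.18]),
([-.913,.203,1.299,1.053,-.025,2.001,-1.475],[.4478,-.12,.6438],None,[1.817,-2.393,.175]),
([-.534,.385,.772,.836,-.096,2.002,-1.686],[.5761,-.0346,.6089],None,[1.823,-2.399,.199]),
([-.651,.305,.951,.665,-.103,2.002,-1.634],[.5651,-.0441,.7323],None,[-1.872,2.403,-.493]),
([-.424,.459,.798,.351,-.209,2.002,-1.689],[.6624,-.0168,.7587],None,[-1.811,2.292,-.633]),
([-.333,.465,1.316,.083,-.783,2.002,-1.665],[.6549,-.0199,.8707],None,[-1.688,2.083,-.856]),
([-.416,.326,.979,.084,-.35,2.002,-1.644],[.575,-.0324,.9465],None,[-1.626,1.991,-.947]),
([-1.183,-.21,.517,.692,.655,1.894,-1.929],[.4495,-.0651,.9281],None,[-1.604,1.906,-.763]),
([-.84,-.438,.259,1.327,.49,1.517,-2.003],[.434,-.0443,.7776],None,[-1.727,1.777,-.709]),
([.136,-.419,-.114,2.141,-.133,.632,-1.475],[.4546,-.0299,.4554],None,[-1.759,1.744,-.706]),
([.044,-.19,-.119,2.454,.038,.126,-1.677],[.4749,-.0201,.2756],None,[-1.784,1.764,-.674]),
([-.515,-.173,.411,2.487,.967,.118,-2.572],[.4937,-.0316,.2546],None,[-1.784,1.773,-.667]),
([-1.161,-.128,1.082,2.422,1.161,.118,-2.72],[.5498,-.0264,.2449],None,[-1.793,1.783,-.652]),
([-1.369,-.143,1.318,2.483,1.213,.118,-2.742],[.5152,-.0302,.2013],None,[-1.846,1.83,-.587]),
([-1.395,-.055,1.318,2.499,.903,.118,-2.504],[.4948,-.0169,.1806],None,[-1.892,1.892,-.573])]
Q=np.array([d[0] for d in D]);P=np.array([d[1] for d in D]);O=Ro.from_rotvec([d[3] for d in D])
# chain: for each joint: translate t_i, fixed small rot r_i, rotate about nominal axis; then tool translate + rot
def fk(p,q):
    T=p.reshape(8,6);R=Ro.identity();x=np.zeros(3)
    for i in range(7):
        x=x+R.apply(T[i,:3]);R=R*Ro.from_rotvec(T[i,3:])
        a=np.zeros(3);a[2 if i%2==0 else 1]=1
        R=R*Ro.from_rotvec(a*q[i])
    return x+R.apply(T[7,:3]),R*Ro.from_rotvec(T[7,3:])
E
cat > fit.py <<'E'
from fk import *
from scipy.optimize import least_squares
import itertools
def init(s,a0,h,L1,L2,L3):
    p=np.zeros((8,6));p[0,2]=h/2;p[1,2]=h/2;p[2,2]=L1/2;p[3,2]=L1/2;p[4,2]=L2/2;p[5,2]=L2/2;p[6,2]=L3/2;p[7,2]=L3/2
    return p
def res(p,s,p0,lam=1e-2):
    r=[]
    for q,x,o in zip(Q,P,O):
        y,R=fk(p,q*s);r+=[(y-x)*1000/3,(R*o.inv()).as_rotvec()*200]
    return np.concatenate(r+[(p-p0)*lam*np.r_[[100,100,100,100,100,100]*8]])
best=[]
for s1,s3,s5,s7 in itertools.product([-1,1],repeat=4):
    s=np.array([s1,1,s3,1,s5,1,s7])
    p0=init(s,0,.35,.4,.45,.3).ravel()
    for tz in (0,np.pi/2,-np.pi/2,np.pi):
        p0=p0.copy();p0[47]=tz
        f=least_squares(res,p0,args=(s,p0),max_nfev=12);best.append((f.cost,tuple(s),f.x,p0))
best.sort(key=lambda b:b[0]);print([(round(b[0],1),b[1]) for b in best[:4]])
c,s,p,p0=best[0];s=np.array(s)
f=least_squares(res,p,args=(s,p0,2e-3),max_nfev=200);p=f.x
e=[(np.linalg.norm(fk(p,q*s)[0]-x)*1000,np.degrees((fk(p,q*s)[1]*o.inv()).magnitude())) for q,x,o in zip(Q,P,O)]
print(np.round(e,1).T);print(p.reshape(8,6).round(3));np.savez('fk.npz',p=p,s=s)
E
time OMP_NUM_THREADS=2 timeout 400 python3 fit.py
```

```text
[(np.float64(0.3), (np.int64(-1), np.int64(1), np.int64(-1), np.int64(1), np.int64(-1), np.int64(1), np.int64(-1))), (np.float64(0.9), (np.int64(-1), np.int64(1), np.int64(-1), np.int64(1), np.int64(-1), np.int64(1), np.int64(-1))), (np.float64(0.9), (np.int64(-1), np.int64(1), np.int64(-1), np.int64(1), np.int64(-1), np.int64(1), np.int64(-1))), (np.float64(2.7), (np.int64(-1), np.int64(1), np.int64(-1), np.int64(1), np.int64(-1), np.int64(1), np.int64(-1)))]
[[0.3 0.2 0.4 0.2 0.1 0.2 0.2 0.2 0.2 0.3 0.1 0.2 0.2 0.1 0.2 0.1 0.1 0.3]
 [0.  0.  0.  0.  0.1 0.1 0.1 0.  0.  0.  0.  0.  0.1 0.1 0.  0.1 0.  0. ]]
[[-1.000e-03  0.000e+00  1.360e-01 -0.000e+00 -0.000e+00  0.000e+00]
 [ 1.000e-03 -1.800e-02  1.360e-01  1.000e-03 -0.000e+00  0.000e+00]
 [-1.000e-03 -1.800e-02  2.790e-01 -1.000e-03  0.000e+00 -0.000e+00]
 [ 0.000e+00 -8.000e-03  2.790e-01  0.000e+00 -0.000e+00 -0.000e+00]
 [-0.000e+00 -8.000e-03  2.140e-01 -0.000e+00 -0.000e+00 -0.000e+00]
 [ 0.000e+00 -0.000e+00  2.140e-01 -0.000e+00  0.000e+00 -0.000e+00]
 [ 0.000e+00 -0.000e+00  1.850e-01  0.000e+00  0.000e+00  0.000e+00]
 [-0.000e+00  0.000e+00  1.850e-01  0.000e+00 -0.000e+00  3.142e+00]]
real	3m46.298s
user	4m45.476s
sys	0m0.188s
```

```bash
cat > ik.py <<'E'
from fk import *
from scipy.optimize import least_squares
z=np.load('fk.npz');p=z['p'];s=z['s']
lo=np.array([-2.62,-.44,-1.27,.08,-1.32,.12,-2.74]);hi=np.array([2.62,2.09,1.32,2.57,4.46,2,2.74])
def goal(tilt,az,flip):
    zt=np.array([np.sin(tilt)*np.cos(az),np.sin(tilt)*np.sin(az),-np.cos(tilt)])
    x=np.array([np.sin(az),-np.cos(az),0])*(-1 if flip else 1)
    return Ro.from_matrix(np.stack([x,np.cross(zt,x),zt],1))
def ik(pos,R,q0):
    def f(q):
        y,A=fk(p,q*s);return np.r_[(y-pos)*10,(A*R.inv()).as_rotvec()*3]
    r=least_squares(f,np.clip(q0,lo+.01,hi-.01),bounds=(lo,hi),max_nfev=60)
    return r.x,np.sqrt(2*r.cost)
E
cat > t.py <<'E'
from ik import *
rng=np.random.default_rng(0)
for z_ in(.13,.26):
  for flip in(0,1):
    for t in(15,25,35,50,70,85):
      best=[]
      for k in range(10):
        q0=lo+(hi-lo)*rng.random(7);q0[4]=[0,3][k%2];q0[3]=2.2;q0[2]*=.5
        q,e=ik([.59,-.02,z_],goal(np.radians(t),.05,flip),q0)
        if e<.01:best.append(q)
      print(z_,flip,t,len(best),[b.round(2).tolist() for b in sorted(best,key=lambda q:abs(q[2]))[:2]])
E
OMP_NUM_THREADS=2 timeout 500 python3 t.py
```

```text
0.13 0 15 6 [[-0.06, 0.36, -0.0, 2.02, 0.01, 0.51, -1.58], [-0.08, 0.35, 0.03, 2.02, -0.02, 0.51, -1.56]]
0.13 0 25 2 [[-0.36, 0.32, 0.38, 2.2, -0.53, 0.24, -1.05], [0.49, 0.39, -0.69, 2.13, 0.84, 0.36, -2.37]]
0.13 0 35 3 [[-0.22, 0.3, 0.2, 2.34, 3.69, 0.12, 1.01], [-0.23, 0.3, 0.21, 2.34, 3.68, 0.12, 1.02]]
0.13 0 50 4 [[-0.02, 0.4, -0.05, 2.53, 3.1, 0.66, 1.61], [-0.35, 0.42, 0.38, 2.56, 3.34, 0.71, 1.33]]
0.13 0 70 0 []
0.13 0 85 0 []
0.13 1 15 7 [[-0.04, 0.36, -0.02, 2.01, 0.01, 0.51, 1.55], [0.01, 0.36, -0.08, 2.01, 0.07, 0.51, 1.5]]
0.13 1 25 6 [[0.13, 0.32, -0.22, 2.16, 0.33, 0.25, 1.25], [0.22, 0.33, -0.33, 2.15, 0.47, 0.27, 1.12]]
0.13 1 35 3 [[0.34, 0.34, -0.48, 2.29, 1.99, 0.18, -0.39], [0.39, 0.35, -0.54, 2.29, 1.94, 0.2, -0.33]]
0.13 1 50 3 [[0.2, 0.41, -0.32, 2.51, 2.95, 0.65, -1.35], [-0.5, 0.46, 0.58, 2.57, 3.47, 0.74, -1.95]]
0.13 1 70 0 []
0.13 1 85 0 []
0.26 0 15 2 [[-0.09, 0.2, 0.03, 1.85, -0.01, 0.82, -1.57], [0.26, 0.24, -0.38, 1.83, 0.14, 0.84, -1.7]]
0.26 0 25 2 [[0.61, 0.21, -0.77, 1.96, 0.31, 0.61, -1.85], [0.96, 0.38, -1.27, 1.95, 0.67, 0.73, -2.16]]
0.26 0 35 2 [[-0.45, 0.05, 0.42, 2.19, -0.09, 0.29, -1.48], [0.42, 0.11, -0.51, 2.14, 0.22, 0.31, -1.79]]
0.26 0 50 1 [[-0.2, 0.05, 0.15, 2.41, 3.15, 0.19, 1.55]]
0.26 0 70 0 []
0.26 0 85 0 []
0.26 1 15 5 [[0.05, 0.21, -0.13, 1.84, 0.04, 0.83, 1.52], [0.11, 0.22, -0.2, 1.84, 0.07, 0.83, 1.5]]
0.26 1 25 2 [[0.27, 0.15, -0.36, 1.98, 0.12, 0.58, 1.45], [-0.83, 0.14, 0.89, 2.06, -0.26, 0.58, 1.84]]
0.26 1 35 6 [[0.3, 0.1, -0.38, 2.14, 0.15, 0.3, 1.42], [0.31, 0.1, -0.39, 2.14, 0.16, 0.3, 1.41]]
0.26 1 50 3 [[-0.62, 0.03, 0.59, 2.43, 3.31, 0.19, -1.74], [-0.91, 0.02, 0.91, 2.44, 3.42, 0.2, -1.82]]
0.26 1 70 0 []
0.26 1 85 0 []
```

Call:
apply_moves(motion=[[[0,10,0,25,0],[0,10,0,25,0],[0,10,0,25,0],[0,10,0,25,0],[0,0,0,0,0]]])

```text
time_s: 11.15
tool_pos: [0.5369, -0.0163, 0.2835]
orientation: [-1.887, 1.888, -0.571]
wrist_force: [1.2, 0.9, 0.8]
gripper_width: 0.0005
```

```bash
python3 q.py
```

```text
[-1.325 -0.309  1.017  2.263  0.782  0.585 -2.39 ] [ 0.5369 -0.0163  0.2835] z [ 0.554 -0.    -0.832] x [-0.001 -1.     0.   ] [1.2 0.9 0.8] 11.15
```

Call:
apply_moves(motion=[[[0,-25,0,33,0],[0,-25,0,33,0],[0,-25,0,33,0],[0,-20,0,33,0],[0,0,0,30,0]]])

```text
time_s: 11.57
tool_pos: [0.4538, -0.0189, 0.4149]
orientation: [-1.893, 1.896, -0.567]
wrist_force: [1.1, -1.4, -0.5]
gripper_width: 0.0006
```

```bash
python3 q.py
```

```text
[-0.81  -0.432  0.393  2.094  0.476  0.95  -2.16 ] [ 0.4538 -0.0189  0.4149] z [ 0.546 -0.005 -0.838] x [-0.003 -1.     0.003] [ 1.1 -1.4 -0.5] 11.5667
```

Call:
apply_moves(motion=[[[0,-25,0,0,0],[0,-20,0,0,0],[0,-15,0,-10,0],[0,20,0,-20,0],[0,30,0,-25,0]]])

```text
time_s: 11.98
tool_pos: [0.4634, -0.0219, 0.3643]
orientation: [-1.882, 1.896, -0.572]
wrist_force: [1.6, -0.1, 0.3]
gripper_width: 0.0001
```

```bash
python3 q.py
```

```text
[-0.439 -0.313  0.217  2.183  0.29   0.708 -1.958] [ 0.4634 -0.0219  0.3643] z [ 0.552 -0.004 -0.834] x [-0.008 -1.     0.   ] [ 1.6 -0.1  0.3] 11.9833
```

Call:
apply_moves(motion=[[[0,30,0,-20,0],[0,30,0,-20,0],[0,30,0,-20,0],[0,12,0,-30,0],[0,0,0,-30,0.03]]])

```text
time_s: 12.4
tool_pos: [0.5684, -0.0192, 0.2424]
orientation: [-1.915, 1.861, -0.562]
wrist_force: [-0.5, 1.1, -0.9]
gripper_width: 0.0004
```

```bash
python3 q.py
```

```text
[-0.475  0.045  0.416  2.237  0.02   0.281 -1.625] [ 0.5684 -0.0192  0.2424] z [ 0.551  0.012 -0.835] x [ 0.027 -1.     0.004] [-0.5  1.1 -0.9] 12.4
```

Call:
apply_moves(motion=[[[0,-5,0,-30,0.02],[0,0,0,-30,0],[0,0,0,-25,0],[0,0,0,-20,0],[0,0,0,-10,0]]])

```text
time_s: 12.82
tool_pos: [0.5583, -0.0141, 0.1705]
orientation: [-1.938, 1.838, -0.525]
wrist_force: [-0.3, 0.9, 0.2]
gripper_width: 0.0005
```

```bash
python3 q.py
```

```text
[-0.448  0.17   0.438  2.34  -0.884  0.12  -0.702] [ 0.5583 -0.0141  0.1705] z [ 0.538  0.041 -0.842] x [ 0.056 -0.998 -0.013] [-0.3  0.9  0.2] 12.8167
```

Call:
apply_moves(motion=[[[0,0,0,-25,0],[0,0,0,-25,0],[0,0,0,-25,0],[0,0,0,-25,0],[0,0,0,-20,0]]])

```text
time_s: 13.23
tool_pos: [0.5681, -0.016, 0.1121]
orientation: [-1.983, 1.87, -0.456]
wrist_force: [0.4, -0.0, -0.3]
gripper_width: 0.0005
```

```bash
python3 q.py
```

```text
[-0.262  0.31   0.262  2.309 -1.317  0.117 -0.258] [ 0.5681 -0.016   0.1121] z [ 0.478  0.049 -0.877] x [ 0.064 -0.998 -0.022] [ 0.4 -0.  -0.3] 13.2333
```

Call:
apply_moves(motion=[[[0,0,0,10,0],[0,2,0,8,0],[0,8,0,0,0],[0,8,0,0,0],[0,0,0,0,0]]])

```text
time_s: 13.65
tool_pos: [0.5887, -0.0149, 0.1321]
orientation: [-1.981, 1.866, -0.459]
wrist_force: [1.1, -0.2, 0.1]
gripper_width: 0.0005
```

```bash
python3 q.py
python3 - <<'E'
from h import *
a,_=grab('scene','s1.png');b,_=grab('top','t1.png')
o=np.zeros((480,800,3),np.uint8);o[:,:400]=cv2.resize(a[150:350,180:390],(400,480));o[:,400:]=cv2.resize(b[100:260,230:430],(400,480))
cv2.imwrite('pics/c1.png',o[:,:,::-1])
E
```

```text
[-0.441  0.312  0.487  2.263 -1.132  0.209 -0.448] [ 0.5887 -0.0149  0.1321] z [ 0.482  0.05  -0.875] x [ 0.065 -0.998 -0.022] [ 1.1 -0.2  0.1] 13.65
```

View pics/c1.png

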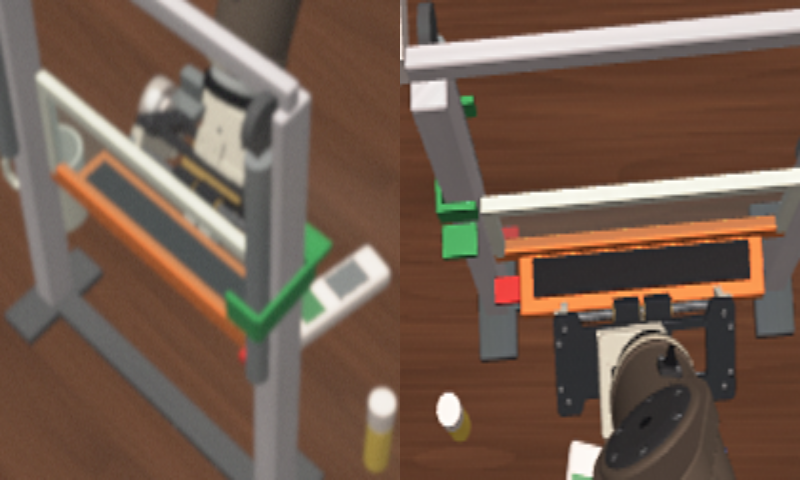

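Call:
apply_moves(motion=[[[0,3,0,-3,0],[0,4,0,0,0],[0,0,0,4,0],[0,0,0,4,0],[0,0,0,0,0]]])

```text
time_s: 14.17
tool_pos: [0.5935, -0.0153, 0.137]
orientation: [-1.98, 1.868, -0.457]
wrist_force: [-2.7, -1.5, 0.0]
gripper_width: 0.0006
```

Call:
apply_moves(motion=[[[0,0,0,4,0],[0,0,0,4,0],[0,0,0,4,0],[0,0,0,4,0],[0,0,0,0,0]]])

```text
time_s: 14.58
tool_pos: [0.5932, -0.0152, 0.1531]
orientation: [-1.98, 1.868, -0.456]
wrist_force: [-5.2, -1.1, 0.4]
gripper_width: 0.0008
```

```bash
cat > v.py <<'E'
from m import *
import sys
t=sys.argv[1]
for n in('top','scene'):
    im,d=grab(n,n[0]+t+'.png');W=cloud(n,d);hsv=cv2.cvtColor(im,cv2.COLOR_RGB2HSV).astype(int);H,S,V=hsv[...,0],hsv[...,1],hsv[...,2]
    reg=(W[...,0]>.55)&(W[...,0]<.72)&(W[...,1]>-.2)&(W[...,1]<.22)&(W[...,2]>.14)&(W[...,2]<.36)
    for nm,m in dict(red=((H<5)|(H>174))&(S>140)&(V>90)&(W[...,1]>.1),green=(H>55)&(H<80)&(S>90),orange=(H>7)&(H<16)&(S>150)&(V>150)).items():
        k=cv2.erode((m&reg).astype(np.uint8),np.ones((2,2)));nl,L,st,c=cv2.connectedComponentsWithStats(k)
        for j in range(1,nl):
            if st[j,4]>7:
                P=W[L==j];print(n,nm,st[j].tolist(),'med',np.median(P,0).round(4),'z10/90',np.percentile(P[:,2],[10,90]).round(4))
E
python3 q.py; python3 v.py 2
```

```text
[-0.561  0.293  0.637  2.238 -0.989  0.276 -0.59 ] [ 0.5932 -0.0152  0.1531] z [ 0.481  0.051 -0.875] x [ 0.064 -0.998 -0.023] [-5.2 -1.1  0.4] 14.5833
top red [282, 174, 6, 3, 16] med [0.6278 0.1194 0.2471] z10/90 [0.24   0.2535]
top red [277, 191, 12, 8, 92] med [0.5985 0.1281 0.2016] z10/90 [0.1994 0.2032]
top green [261, 133, 7, 6, 26] med [0.6892 0.1534 0.3118] z10/90 [0.2998 0.319 ]
top green [249, 163, 20, 11, 110] med [0.6167 0.1652 0.3149] z10/90 [0.3012 0.3202]
top green [252, 175, 17, 11, 161] med [0.5977 0.1608 0.3106] z10/90 [0.3084 0.3122]
top orange [283, 170, 137, 12, 496] med [ 0.6338 -0.0193  0.2154] z10/90 [0.2117 0.2253]
top orange [399, 177, 14, 20, 132] med [ 0.6047 -0.1444  0.2049] z10/90 [0.2024 0.2073]
top orange [290, 184, 17, 19, 149] med [0.5916 0.1037 0.2053] z10/90 [0.2031 0.2082]
top orange [367, 193, 21, 3, 29] med [ 0.596  -0.0788  0.2052] z10/90 [0.2027 0.2078]
top orange [315, 196, 22, 3, 41] med [0.5902 0.036  0.2056] z10/90 [0.2031 0.2074]
scene green [301, 245, 53, 47, 495] med [0.6594 0.1851 0.3111] z10/90 [0.3038 0.3185]
scene orange [210, 215, 88, 63, 453] med [ 0.6422 -0.0222  0.2109] z10/90 [0.2053 0.2144]
```

Call:
apply_moves(motion=[[[0,0,0,6,0],[0,0,0,10,0],[0,0,0,12,0],[0,0,0,12,0],[0,0,0,10,0]]])

```text
time_s: 15.1
tool_pos: [0.5927, -0.0152, 0.2028]
orientation: [-1.981, 1.869, -0.455]
wrist_force: [-4.3, -0.9, -3.5]
gripper_width: 0.0003
```

Call:
apply_moves(motion=[[[0,0,0,10,0],[0,0,0,10,0],[0,0,0,8,0],[0,0,0,5,0],[0,0,0,3,0]]])

```text
time_s: 15.52
tool_pos: [0.5927, -0.0151, 0.2387]
orientation: [-1.981, 1.868, -0.455]
wrist_force: [-4.7, -1.2, -2.5]
gripper_width: 0.0002
```

```bash
python3 q.py; python3 v.py 3|grep -v orange
```

```text
[-0.94   0.172  1.049  2.148 -0.544  0.46  -1.011] [ 0.5927 -0.0151  0.2387] z [ 0.48   0.052 -0.876] x [ 0.065 -0.998 -0.024] [-4.7 -1.2 -2.5] 15.5167
top red [277, 161, 7, 3, 19] med [0.6282 0.1194 0.3276] z10/90 [0.3229 0.3331]
top red [272, 179, 13, 9, 109] med [0.5992 0.1283 0.286 ] z10/90 [0.2837 0.2879]
top green [261, 133, 7, 6, 27] med [0.6889 0.1534 0.3134] z10/90 [0.301  0.3188]
top green [249, 163, 20, 11, 109] med [0.6165 0.1639 0.3153] z10/90 [0.3008 0.3204]
top green [252, 175, 17, 11, 165] med [0.5975 0.1608 0.3103] z10/90 [0.3078 0.3124]
scene red [306, 260, 3, 5, 9] med [0.6468 0.1241 0.2852] z10/90 [0.2836 0.2983]
scene green [300, 245, 54, 47, 507] med [0.6604 0.1851 0.3107] z10/90 [0.3035 0.3183]
```

Call:
apply_moves(motion=[[[0,0,0,4,0],[0,0,0,6,0],[0,0,0,6,0],[0,0,0,4,0],[0,0,0,1,0]]])

```text
time_s: 16.03
tool_pos: [0.5928, -0.0149, 0.2599]
orientation: [-1.981, 1.868, -0.454]
wrist_force: [-5.4, -0.6, -2.5]
gripper_width: 0.0004
```

```bash
python3 q.py; python3 v.py 4|grep -v orange;python3 v.py 4b|grep -v orange
```

```text
[-1.029  0.136  1.128  2.119 -0.439  0.501 -1.11 ] [ 0.5928 -0.0149  0.2599] z [ 0.479  0.052 -0.876] x [ 0.065 -0.998 -0.024] [-5.4 -0.6 -2.5] 16.0333
top red [270, 176, 14, 9, 125] med [0.5985 0.1285 0.3075] z10/90 [0.3057 0.3094]
top green [261, 133, 7, 6, 26] med [0.6891 0.1536 0.3132] z10/90 [0.2998 0.3192]
top green [249, 163, 20, 11, 111] med [0.6167 0.1645 0.3152] z10/90 [0.3009 0.32  ]
top green [252, 175, 17, 11, 166] med [0.5976 0.161  0.3103] z10/90 [0.3077 0.3122]
scene green [300, 245, 54, 47, 508] med [0.6598 0.1851 0.3108] z10/90 [0.3036 0.3191]
top red [276, 158, 7, 2, 14] med [0.6278 0.1195 0.347 ] z10/90 [0.3447 0.353 ]
top red [270, 176, 14, 9, 123] med [0.5986 0.1297 0.3078] z10/90 [0.3058 0.3094]
top green [263, 133, 5, 6, 23] med [0.6889 0.1527 0.3113] z10/90 [0.2998 0.3206]
top green [249, 163, 20, 11, 112] med [0.6168 0.1643 0.3152] z10/90 [0.302 0.32 ]
top green [252, 175, 17, 11, 169] med [0.5981 0.161  0.3101] z10/90 [0.3073 0.3118]
scene green [300, 245, 54, 47, 510] med [0.6608 0.1851 0.311 ] z10/90 [0.3033 0.3186]
```

Call:
apply_moves(motion=[[[0,0,0,1.5,0],[0,0,0,1,0],[0,0,0,0,0]]])

```text
time_s: 16.48
tool_pos: [0.5929, -0.0149, 0.2622]
orientation: [-1.981, 1.868, -0.455]
wrist_force: [-6.1, 0.6, -1.4]
gripper_width: 0.0002
```

```bash
for i in 5 5b; do python3 v.py $i|grep -E 'top (red|green) .*0.5[0-9]'; done
```

```text
top red [270, 175, 14, 10, 122] med [0.598  0.1295 0.3102] z10/90 [0.3081 0.3118]
top green [252, 175, 17, 11, 166] med [0.598  0.161  0.3104] z10/90 [0.3077 0.3123]
top red [270, 175, 14, 10, 118] med [0.598  0.1295 0.3102] z10/90 [0.3081 0.3122]
top green [252, 175, 17, 11, 170] med [0.5978 0.1608 0.3106] z10/90 [0.3076 0.3123]
```

Level within noise. Withdraw straight back.

Call:
apply_moves(motion=[[[0,-6,0,0,0],[0,-12,0,0,0],[0,-20,0,0,0],[0,-30,0,0,0],[0,-30,0,0,0]]])

```text
time_s: 17.1
tool_pos: [0.5229, -0.0122, 0.261]
orientation: [-1.988, 1.874, -0.439]
wrist_force: [-0.3, 0.6, -1.6]
gripper_width: 0.0003
```

```bash
python3 q.py; for i in 6 6b; do python3 v.py $i|grep -E 'top (red|green) .*0.5[0-9]'; done
python3 - <<'E'
import cv2,numpy as np
a=cv2.imread('pics/s6b.png');b=cv2.imread('pics/t6b.png')
o=np.zeros((480,800,3),np.uint8);o[:,:400]=cv2.resize(a[140:380,180:390],(400,480));o[:,400:]=cv2.resize(b[90:330,220:490],(400,480));cv2.imwrite('pics/c6.png',o)
E
```

```text
[-1.132 -0.152  1.009  2.235  0.247  0.506 -1.795] [ 0.5229 -0.0122  0.261 ] z [ 0.468  0.055 -0.882] x [ 0.066 -0.997 -0.027] [-0.3  0.6 -1.6] 17.1
top red [270, 175, 14, 10, 122] med [0.5977 0.1296 0.3102] z10/90 [0.3084 0.3122]
top green [252, 175, 17, 11, 164] med [0.5983 0.1609 0.3101] z10/90 [0.3077 0.3122]
top red [270, 175, 14, 10, 114] med [0.5976 0.1295 0.31  ] z10/90 [0.3081 0.3117]
top green [252, 175, 17, 11, 166] med [0.598  0.161  0.3104] z10/90 [0.3079 0.3124]
```

View pics/c6.png

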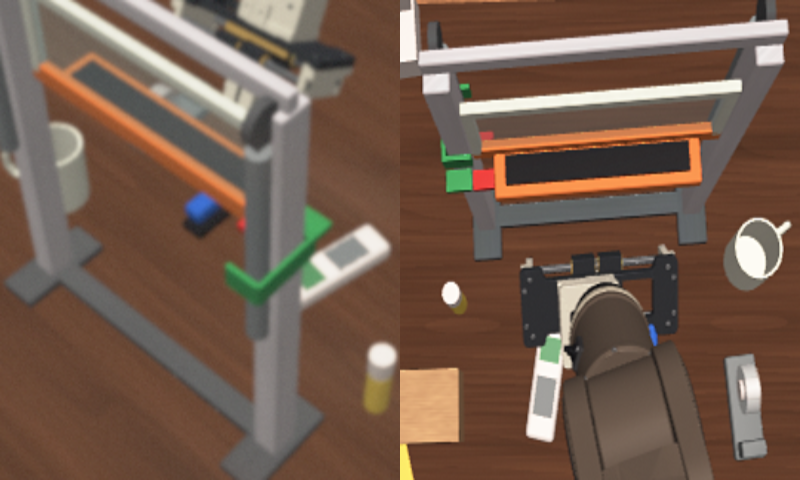

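The picture shows the red pointer next to the green clip and level with it in the right crop, at about (484,180) and (458,180). The hand is clear of the lip and the desk items haven't moved.

Call:
apply_moves(motion=[[[0,-20,0,0,0],[0,0,0,0,0],[0,0,0,0,0]]])

```text
time_s: 17.55
tool_pos: [0.5014, -0.014, 0.2595]
orientation: [-1.988, 1.879, -0.436]
wrist_force: [1.8, -0.4, 1.0]
gripper_width: 0.0006
```

```bash
python3 v.py 7|grep -E 'top (red|green) .*0.5[0-9]'; python3 q.py; python3 -c "
from bench import ctrl
print(ctrl.close_job())"
```

```text
top red [270, 175, 14, 10, 122] med [0.5981 0.1295 0.3098] z10/90 [0.308  0.3118]
top green [252, 175, 17, 11, 168] med [0.5981 0.161  0.3104] z10/90 [0.3079 0.3121]
[-1.05  -0.192  0.895  2.267  0.313  0.524 -1.876] [ 0.502  -0.0139  0.2596] z [ 0.465  0.054 -0.884] x [ 0.063 -0.998 -0.028] [ 0.5 -0.5  0. ] 17.65
the job is handed in; nothing more can be done
None
```

The window is up with its red pointer level with the green marker, the hand is clear of it, and the job is handed in (no verdict reported).

- **Method:** The moves only allow shifts and a turn about the vertical. I tilted the tool about 29° by running the arm against its joint limits, put the closed fingertips under the lip's front edge, and raised the window about 128 mm. The wrist force read at the end of each move stayed under about 7 N. I then drew the hand straight back.
- **Last checks:** The top camera puts the pointer's top at 309.8 mm and the marker's at 310.4 mm, so they agree to about 0.6 mm, within the camera noise. That held before and after I withdrew. The tool is about 80 mm in front of the lip with no contact force, and the desk items look unmoved in the last picture, though I did not measure their positions again. The clock stood at 17.65 s.
- **Not confirmed:** The scene camera could not check the level, because the frame hides the pointer from it. With only a 29° tilt, the contact was mainly on the lip's lower front edge, not flat against its underside.

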